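# Load the sample shaker

### The job

Load the shaker: pull its sprung clamp bar out to the stop so that it stays open, then stand every jar from the blue block upright in one row along the back rail of the shaker's deck. With all of them in, ease the bar back until it rests on the row by itself, then press the start button fully down. The jars are thin glass: take them with a light grip, do not let the bar snap shut or force it on them, and leave the other things on the bench where they are.

Things in the scene. Friction and masses are not known exactly. Their poses are not given: they have to be found in the camera images.
- shaker: sample shaker, bolted down: white housing, aluminium deck, lower grey control ledge in front. Origin: centre of the underside. x from front (pull handle) to back, y left seen from the front, z up. In mm: ledge top z 65, x -146 to -80; deck floor z 95; side rails' inner faces y -117, 117, tops z 111; guide block x -68 to -56, y -70 to 70, top z 124, with a plunger 18 mm across on it up to z 155
- tray (a point): point on the rubber-matted deck floor 19 mm in front of the pad of the fixed back rail, at its middle (rail top 16 mm above the floor, pad 230 mm long): a jar standing against the rail has its axis on the line through this point along y; axes as the shaker's
- clamp (a joint): clamp bar, m: 0 shut, 0.040 out at its stop (moves to shaker -x). A spring pulls it shut with 5 N (shut) to 7 N (out). A spring plunger clicks in behind a crest at 0.036 and holds it out at the stop: some 11 N pull it over the crest, 7 N push it off again. Let go before the crest it snaps shut. On a row of jars it rests at about 0.006
- clamp_bar (a point): middle of the clamp bar's pad face, which looks at the back rail and is parallel to it (226 mm long along y, 13 mm high, from 3 to 16 mm above the deck floor); 32 mm from the rail's pad when shut, 72 mm when out
- clamp_handle (a point): centre of the clamp's pull handle: straight round black bar, 14 mm thick, 124 mm long along the shaker's y, on two steel rods (50 mm either side of the middle) and a flat strap (middle) from the clamp bar, moving with it; shaker x -115 shut, -155 out, z 112: 40 mm clear above the control ledge, 40 mm in front of the guide block when shut
- start_top (a point): centre of the top of the round start button, 24 mm across, facing up on the control ledge at shaker x -113, y 85
- start (a joint): start button travel, m: 0 up, 0.006 fully down (5 N); springs back
- block: blue plastic sample block, fixed, 140 x 160 x 24 mm. Origin: centre of the underside. Six square wells 42 mm wide and 18 mm deep, at x -34 and 34, y -48, 0 and 48 mm; the jars stand in up to five of them
- pot1_mid (a point): a squat sample jar of thin amber glass with a white screw lid, about 90 g: 38 mm across all the way up, 52 mm tall (lid the top 14 mm); the point lies half-way up (26 mm above its foot), z along the jar towards the lid. 3 to 5 of these are present, all alike; None if absent
- pot2_mid (a point): a squat sample jar of thin amber glass with a white screw lid, about 90 g: 38 mm across all the way up, 52 mm tall (lid the top 14 mm); the point lies half-way up (26 mm above its foot), z along the jar towards the lid. 3 to 5 of these are present, all alike; None if absent
- pot3_mid (a point): a squat sample jar of thin amber glass with a white screw lid, about 90 g: 38 mm across all the way up, 52 mm tall (lid the top 14 mm); the point lies half-way up (26 mm above its foot), z along the jar towards the lid. 3 to 5 of these are present, all alike; None if absent
- pot4_mid (a point): a squat sample jar of thin amber glass with a white screw lid, about 90 g: 38 mm across all the way up, 52 mm tall (lid the top 14 mm); the point lies half-way up (26 mm above its foot), z along the jar towards the lid. 3 to 5 of these are present, all alike; None if absent
- pot5_mid (a point): a squat sample jar of thin amber glass with a white screw lid, about 90 g: 38 mm across all the way up, 52 mm tall (lid the top 14 mm); the point lies half-way up (26 mm above its foot), z along the jar towards the lid. 3 to 5 of these are present, all alike; None if absent
- needle_jar: bystander: open glass jar of steel needles, 68 mm across, 85 mm tall (needles to 150 mm); origin at its foot
- wash: bystander: white wash bottle, 66 mm across, 160 mm tall; origin at its foot
- bulb: bystander: grey pipette bulb lying on the table, 22 mm thick, 55 mm long; origin at its underside
Not all that is in view belongs to the job. Leave any turquoise look-alike of the part that bears pot4_mid alone.

How it is judged:
By the outcome, as a careful person would: the job done as asked, in the order asked, and still so for the second after the job is handed in, with the robot touching nothing.
Of pot1, pot2, pot3, pot4, pot5 only 3 to 5 are there at a start; the rules pass over those that are not, and their reading is None.
At some moment in a run one of pot1, pot2, pot3, pot4, pot5 may be knocked a few centimetres aside while the robot is not near it.
It also fails if it takes over 210 s, if anything falls off the work surface, if the arm or the gripper's body presses on something with over 40 N, if the wrist force passes 120 N, or if a joint passes its speed limit or range.

### The arm

A 6-joint arm with a two-finger parallel gripper is mounted at the origin on the work surface. World frame = base frame: x ahead of the robot, y to its left, z up, the work surface at z = 0. Lengths are in m, angles in rad, forces in N, time in s.
With the tool pointing down it reaches from about 0.275 to 0.875 m from the base axis. Payload 12.5 kg.
Tool frame: the origin (TCP) lies at the very end of the fingers, on their centre line; the grasp point (between the pads) lies 19 mm behind it; z points along the fingers, y is the line along which they close (so a half turn about z gives the same grasp; the last joint's range is limited). The gripper opens to 85 mm and grips with 20 to 120 N. Pads are 22 mm wide; open, the fingers measure 114 mm over their backs; the gripper's body (76 mm by 85 mm) begins 54 mm behind the grasp point. The pads swing forward as they close: fully open they stand 13 mm farther back than shut.
Start: joints at [-1.407, 0.351, 1.652, -0, 1.139, -0.085], TCP at [0.135, -0.533, 0.231] pointing down, gripper open.
Joint ranges: [-2.75, 2.75], [-0.79, 2.1], [0.01, 2.65], [-1.57, 4.71], [0.07, 3.14], [-2.87, 2.87]. Speed limits (rad/s): [2.22, 2.22, 2.79, 3.14, 3.14, 3.14].

### API

Orientations are given as a rotation vector (axis times angle).
In Python, from rig import movep, movel, move_joints, grip, pause, inverse_kinematics, sense, read_camera, MotionError, sign_off gives the robot as it stands. Calls block until the motion is done:
- movep(position, orientation): joint-space move of the TCP to a pose.
- movel(position, v=0.15, frame=None): straight line of the TCP; frame=None keeps the orientation; v is the mean speed in m/s.
- move_joints(angles): joint-space move.
- grip(opening): opening from 0.0 (shut) to 1.0 (fully open); the grip force is fixed at half the most; returns when the fingers have stopped.
- pause(seconds).
- inverse_kinematics(position, orientation): joint angles nearest the present ones, or None.
- sense(): the state.
- read_camera(name): name is "side" or "top" or "wrist"; returns a dict with "image" (384x512x3 uint8, red, green, blue), "range_z" (384x512 float32, m along the optical axis (not along the pixel's ray), 0 where there is no reading), "fx", "fy", "cx", "cy" (pixels), "view" (4x4, takes a point from world to camera coordinates); the wrist camera has in their place "hand_eye" (4x4, takes a point from camera to tool coordinates, whose origin is the TCP and whose axes are the flange's). Camera axes: x right, y down, z forward; pixel columns grow to the right and rows downward; lengths in m; the calibration is good to about 2 mm. A picture is of the moment at which its call begins: read the wrist's pose just before it.
A pose or a line that the arm cannot do raises MotionError and nothing moves.
- sign_off(): hands the job in; it is judged then, once.
The state is a dict: "time_s": time; "joint_positions": joint angles; "dq": joint speeds; "effort": joint torques, N m; "ee_pos": TCP position; "tool_rot": TCP orientation; "force": force on the tool from outside, world axes, zero at the start; "wrist_torque": the same for the moment, N m; "finger_gap": opening from 0.0 (shut) to 1.0 (fully open); "finger_force": force on a finger pad.
Only numpy, scipy, OpenCV 4.12 (cv2) and the standard library are available. Lean on these libraries where they do the work, as an engineer would, in place of code of your own. Each camera call takes 0.05 s, during which the arm holds its last target. There are 200 camera calls.

## Working session

There is one attempt and no reset: what is moved stays moved. The work goes in short steps, each a Python script; the robot and the scene stay as the last script left them, time stands still between calls to the robot, and variables do not carry over. Pictures are saved under pics/ and viewed, at most 14 in all, crops included, and the job is handed in when it is done.

```bash
ls; mkdir -p pics
python3 - <<'E'
from rig import *
import cv2,numpy as np
for n in ("top","side"):
    c=read_camera(n); cv2.imwrite(f"pics/{n}0.png",cv2.resize(c["image"][:,:,::-1],(800,600),interpolation=cv2.INTER_CUBIC))
    np.savez(f"{n}0.npz",**{k:v for k,v in c.items()})
    print(n,c["view"],c["fx"],c["cx"])
s=sense();print(s)
E
```

```text
pics
top [[-0.00442914 -0.99988942 -0.01419604  0.05468643]
 [-0.99733494  0.00545077 -0.07275506  0.60415267]
 [ 0.0728244   0.01383596 -0.9972488   1.22108927]
 [ 0.          0.          0.          1.        ]] 382.8312112272539 255.73925176358858
side [[-0.80818981 -0.58866558 -0.01738011  0.51375224]
 [-0.32326976  0.46810462 -0.82242004  0.24961565]
 [ 0.49226608 -0.65905303 -0.56861517  1.08755392]
 [ 0.          0.          0.          1.        ]] 351.3202911965089 258.08668284261176
{'time_s': 0.1, 'joint_positions': array([-1.40659336e+00,  3.51186166e-01,  1.65232082e+00,  9.51060776e-06,
        1.13912772e+00, -8.46233937e-02]), 'dq': array([-0.00150722, -0.00301643, -0.00218579,  0.00025682,  0.00074793,
        0.00178952]), 'effort': array([ 8.45853865e-04, -5.06830430e+01, -2.91875428e+01, -6.30690124e-05,
        2.68757736e-03,  1.67339073e-05]), 'ee_pos': array([ 0.13541419, -0.53277383,  0.2308251 ]), 'tool_rot': array([-3.11627747e+00, -3.89712535e-01,  5.15408514e-05]), 'force': array([ 0.14737139, -0.13999856, -0.64571058]), 'wrist_torque': array([-0.02847455, -0.04454414, -0.00229729]), 'finger_force': 0.0, 'finger_gap': 0.9999313002829681}
```

View pics/top0.png

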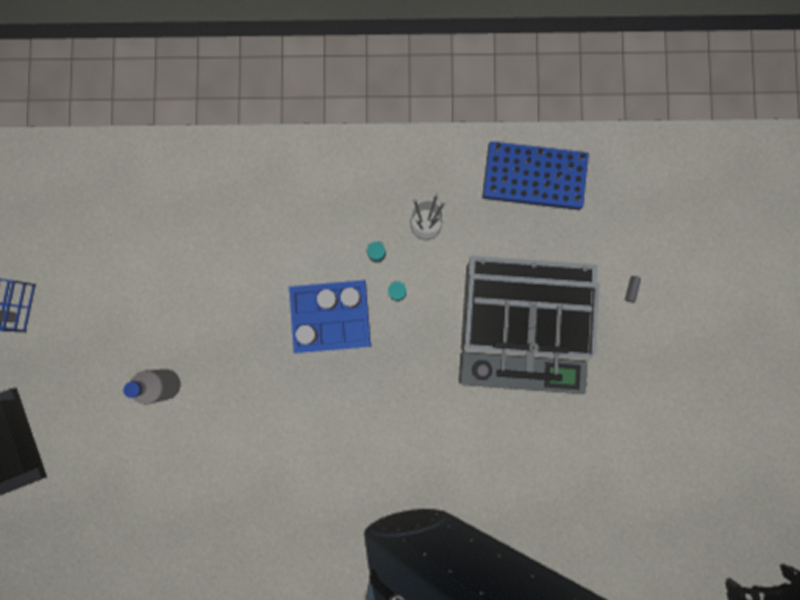

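View pics/side0.png

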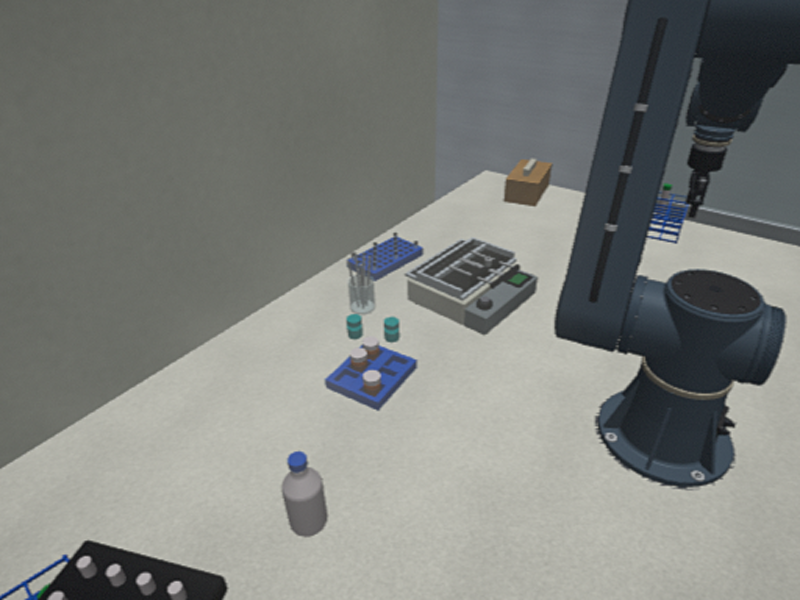

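The top view shows three jars in the block (lids at 326,299; 349,297; 305,335), the shaker at 530,325 with its handle at 498–562,375 and the button at 482,370. There are two turquoise look-alikes at 376,251 and 397,291. The side view confirms this.

```bash
cat > h.py <<'E'
from rig import *
import cv2,numpy as np,pickle
from scipy.spatial.transform import Rotation as R
def w2c(c): return c["view"]
def snap(n):
    s=sense(); c=read_camera(n)
    if n=="wrist":
        T=np.eye(4);T[:3,:3]=R.from_rotvec(s["tool_rot"]).as_matrix();T[:3,3]=s["ee_pos"]
        c["c2w"]=T@c["hand_eye"]
    else: c["c2w"]=np.linalg.inv(c["view"])
    return c
def cloud(c):
    v,u=np.mgrid[:384,:512]; z=c["range_z"]
    P=np.stack([(u-c["cx"])/c["fx"]*z,(v-c["cy"])/c["fy"]*z,z],-1)
    W=P@c["c2w"][:3,:3].T+c["c2w"][:3,3]; W[z==0]=np.nan
    return W
def ray(c,u,v,h):   # pixel to plane z=h
    d=c["c2w"][:3,:3]@np.array([(u-c["cx"])/c["fx"],(v-c["cy"])/c["fy"],1]); o=c["c2w"][:3,3]
    return o+d*(h-o[2])/d[2]
def down(yaw):      # tool z down, tool x at heading yaw (tool y = closing line, heading yaw-90)
    c,s=np.cos(yaw),np.sin(yaw)
    return R.from_matrix(np.array([[c,s,0],[s,-c,0],[0,0,-1]])).as_rotvec()
def save(c,f,box=None):
    im=c["image"][:,:,::-1]
    if box: im=im[box[1]:box[3],box[0]:box[2]]
    k=min(800/im.shape[1],600/im.shape[0]); cv2.imwrite("pics/"+f,cv2.resize(im,None,fx=k,fy=k,interpolation=cv2.INTER_CUBIC))
E
python3 - <<'E'
from h import *
np.set_printoptions(precision=4,suppress=True)
c=snap("top");W=cloud(c)
for n,u,v,h in [("j1",326,299,.058),("j2",349,297,.058),("j3",305,335,.058),("btn",482,370,.075),("hl",498,373,.119),("hr",562,378,.119),("bl",472,259,.111),("br",597,266,.111),("fl",460,384,.065),("fr",586,392,.065),("t1",376,251,.05),("t2",397,291,.05)]:
    u/=1.5625;v/=1.5625; print(n,W[int(v),int(u)],ray(c,u,v,h))
w=read_camera("wrist");print(w["hand_eye"],w["fx"],w["cx"],w["cy"])
print(R.from_rotvec(sense()["tool_rot"]).as_matrix())
E
```

```text
j1 [0.6123 0.2027 0.0538] [0.6108 0.2001 0.058 ]
j2 [0.6149 0.1547 0.0571] [0.6146 0.1535 0.058 ]
j3 [0.5395 0.2426 0.0593] [0.5382 0.2422 0.058 ]
btn [ 0.4703 -0.1077  0.0896] [ 0.4673 -0.1109  0.075 ]
hl [ 0.4652 -0.1343  0.1142] [ 0.4633 -0.1357  0.119 ]
hr [ 0.4562 -0.2539  0.1211] [ 0.4534 -0.2564  0.119 ]
bl [ 0.6874 -0.0917  0.0948] [ 0.6827 -0.0902  0.111 ]
br [ 0.6834 -0.3665 -0.0022] [ 0.6675 -0.3309  0.111 ]
fl [ 0.4378 -0.0726 -0.0021] [ 0.4395 -0.0681  0.065 ]
fr [ 0.4207 -0.3361 -0.0014] [ 0.4229 -0.3167  0.065 ]
t1 [nan nan nan] [0.7094 0.0991 0.05  ]
t2 [0.6275 0.0567 0.0525] [0.627  0.0565 0.05  ]
[[-0.0004 -0.9492 -0.3147  0.0804]
 [ 1.     -0.0005  0.0003 -0.0003]
 [-0.0005 -0.3147  0.9492 -0.1426]
 [ 0.      0.      0.      1.    ]] 299.9433458074454 254.71521329874355 191.4799519417481
[[ 0.9692  0.2463 -0.0001]
 [ 0.2463 -0.9692  0.0007]
 [ 0.0001 -0.0007 -1.    ]]
```

Run:
```python
from h import *
yaw=np.pi-.067
t=np.array([.575,-.205,.10]); d=.30
Rm=R.from_rotvec(down(yaw)).as_matrix()
p=t-Rm@np.array([.08-.3147*d,0,-.1426+.949*d])
movep([p[0],p[1],p[2]+.03],down(yaw)); pause(.3)
c=snap("wrist"); save(c,"w1.png"); pickle.dump(c,open("w1.pkl","wb"))
s=sense();print(s["time_s"],s["ee_pos"],s["joint_positions"])
```

```text
2.5 [ 0.56052385 -0.20428346  0.27211366] [-4.27512723e-01  3.99482958e-01  1.47712138e+00  5.42323131e-07
  1.26495703e+00 -1.93076075e+00]
```

View pics/w1.png

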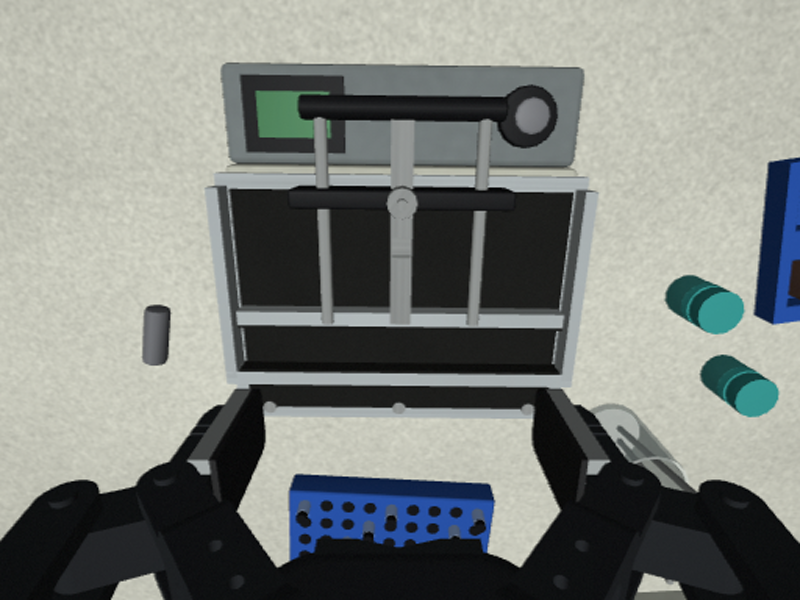

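The wrist view shows the handle from (300,106) to (510,108), the button top at (533,116) and the plunger at (402,203). The bar's rear edge is at y≈325, the back rail's front edge at y≈373, and the side rails' inner edges are at x≈237 and 562.

Run:
```python
from h import *
np.set_printoptions(precision=4,suppress=True)
c=pickle.load(open("w1.pkl","rb"));W=cloud(c)
P={}
for n,u,v,h in [("hR",300,105.5,.112),("hL",510,109,.112),("btn",533,116,.075),("plg",402,203,.155),("barR",238,324,.111),("barL",561,327,.111),("railR",240,373,.111),("railL",567,376,.111),("ledgeR",222,66,.065),("ledgeL",583,70,.065)]:
    u/=1.5625;v/=1.5625; P[n]=ray(c,u,v,h); print(n,W[int(v),int(u)],P[n])
for a,b in (("hL","hR"),("barL","barR"),("railL","railR"),("ledgeL","ledgeR")):
    d=P[a]-P[b]; print(a,"yaw",np.arctan2(-d[0],d[1]),"len",np.linalg.norm(d),"mid",(P[a]+P[b])/2)
save(c,"w1c.png",(140,100,370,260))
# profile down the column x=500/1.5625
u=int(445/1.5625)
for v in range(195,252,2): print(v,W[v,u], c["image"][v,u])
```

```text
hR [ 0.4538 -0.2545  0.1188] [ 0.4536 -0.2559  0.112 ]
hL [ 0.4616 -0.123   0.0768] [ 0.4641 -0.1305  0.112 ]
btn [ 0.4679 -0.11    0.087 ] [ 0.4677 -0.1066  0.075 ]
plg [ 0.5099 -0.1989  0.1507] [ 0.5102 -0.1987  0.155 ]
barR [ 0.5902 -0.3184  0.1103] [ 0.5904 -0.3179  0.111 ]
barL [ 0.6073 -0.0941  0.1115] [ 0.6078 -0.0939  0.111 ]
railR [ 0.6269 -0.3234  0.1113] [ 0.6279 -0.3231  0.111 ]
railL [ 0.6454 -0.089   0.1111] [ 0.6463 -0.088   0.111 ]
ledgeR [ 0.421  -0.3146  0.0635] [ 0.4215 -0.314   0.065 ]
ledgeL [ 0.4323 -0.047  -0.0006] [ 0.4405 -0.0708  0.065 ]
hL yaw -0.08358304283430587 len 0.12585763318339488 mid [ 0.4589 -0.1932  0.112 ]
barL yaw -0.07782829648944917 len 0.22469361170234164 mid [ 0.5991 -0.2059  0.111 ]
railL yaw -0.07799462138435827 len 0.2357940202486591 mid [ 0.6371 -0.2055  0.111 ]
ledgeL yaw -0.07819802939244858 len 0.2439624800566916 mid [ 0.431  -0.1924  0.065 ]
195 [ 0.5918 -0.1733  0.0942] [27 28 27]
197 [ 0.5926 -0.1738  0.0985] [80 83 83]
199 [ 0.5922 -0.1745  0.1062] [80 84 83]
201 [ 0.5929 -0.1749  0.1106] [174 180 182]
203 [ 0.5949 -0.175   0.1112
[... 320 characters left out ...]
6205 -0.1746  0.0957] [30 30 27]
221 [ 0.6233 -0.1746  0.0951] [28 28 26]
223 [ 0.6258 -0.1747  0.0953] [29 30 27]
225 [ 0.6284 -0.1748  0.0952] [29 30 28]
227 [ 0.631  -0.1749  0.0951] [29 29 28]
229 [ 0.634  -0.1749  0.094 ] [28 30 29]
231 [ 0.6365 -0.175   0.0943] [30 30 28]
233 [ 0.6357 -0.1756  0.1012] [13 12 12]
235 [ 0.6359 -0.1761  0.1058] [14 14 14]
237 [ 0.6356 -0.1766  0.1114] [19 18 17]
239 [ 0.6381 -0.1767  0.1113] [134 139 140]
241 [ 0.6409 -0.1767  0.1108] [168 175 177]
243 [ 0.6433 -0.1768  0.1109] [168 175 176]
245 [ 0.6459 -0.1769  0.1108] [167 174 176]
247 [ 0.6572 -0.1759  0.095 ] [63 65 65]
249 [ 0.66   -0.176   0.0949] [27 28 26]
251 [ 0.6624 -0.1761  0.0954] [27 28 26]
```

View pics/w1c.png

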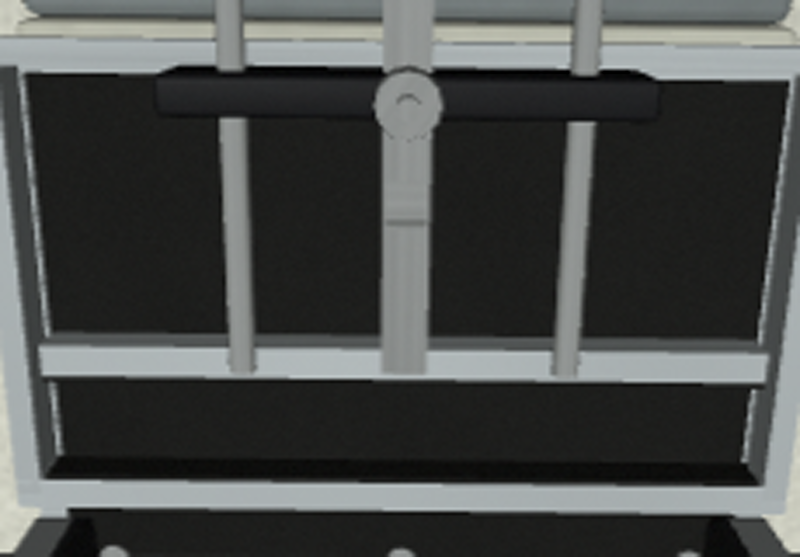

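The enlarged crop confirms the geometry: the bar's pad face is 32 mm from the rail pad (shut) and the yaw is −0.078. There is free space for a finger between the strap and each rod. Next I pull the clamp.

```bash
cat >> h.py <<'E'
YS=-.078; S=np.array([.5736,-.2035])
ex=np.array([np.cos(YS),np.sin(YS)]); ey=np.array([-ex[1],ex[0]])
def shk(x,y,z): return np.r_[S+x*ex+y*ey,z]
E
python3 - <<'E'
from h import *
np.set_printoptions(precision=3,suppress=True)
o=down(np.pi/2+YS)
grip(.35)
movep(shk(-.115,-.027,.22),o); movel(shk(-.115,-.027,.125)); 
s=sense();print(s["force"],s["finger_gap"])
movel(shk(-.115,-.027,.094),v=.05); s=sense();print(s["force"],s["ee_pos"],s["joint_positions"])
grip(.05); s=sense();print("grip",s["finger_gap"],s["finger_force"],s["force"])
for d in (.01,.02,.03,.034,.036,.038,.0395):
    movel(shk(-.115-d,-.027,.094),v=.04); pause(.15); s=sense(); print(d,s["force"]@np.r_[ex,0],s["force"],s["finger_gap"],s["time_s"])
E
```

```text
[-1.124  0.161  0.206] 0.34736443242002707
[-0.499 -0.706 -0.388] [ 0.457 -0.222  0.094] [-0.543  0.469  1.874  0.     0.799 -0.465]
grip 0.14038392251902712 58.41607332229614 [1.279 0.708 2.76 ]
0.01 4.788742521279866 [4.835 0.404 1.866] 0.1419347414351013 6.7917
0.02 6.420629551257198 [6.59  1.919 2.065] 0.14059824395623674 7.3417
0.03 6.83241862867873 [6.981 1.638 1.617] 0.14013324984480097 7.8917
0.034 7.165153184734573 [7.363 2.257 1.701] 0.13800202603875017 8.2917
0.036 4.974382151543022 [5.098 1.392 4.394] 0.1416318113932159 8.6917
0.038 -2.6066655527905995 [-2.573  0.529 10.838] 0.13991744117029659 9.0917
0.0395 2.035564297493036 [2.148 1.354 6.835] 0.13679271819528113 9.4917
```

Run:
```python
from h import *
np.set_printoptions(precision=3,suppress=True)
for d in (.041,.0425):
    movel(shk(-.115-d,-.027,.094),v=.02); pause(.2); s=sense(); f=s["force"]@np.r_[ex,0]; print(d,f,s["force"],s["ee_pos"])
    if f>14: break
grip(.3); pause(.3); s=sense();print(s["force"],s["finger_gap"])
movel(shk(-.115-d,-.027,.22)); 
yaw=np.pi+YS
movep(shk(-.02,0,.28),down(yaw)); pause(.2)
c=snap("wrist"); save(c,"w2.png"); pickle.dump(c,open("w2.pkl","wb"));W=cloud(c)
# block view
t=np.array([.575,.197,.05]); d=.30; yb=np.pi/2+.08
Rm=R.from_rotvec(down(yb)).as_matrix(); p=t-Rm@np.array([.08-.3147*d,0,-.1426+.949*d])
movep(p,down(yb)); pause(.3)
c=snap("wrist"); save(c,"b1.png"); pickle.dump(c,open("b1.pkl","wb")); print(sense()["time_s"])
```

```text
0.041 9.348107092727517 [9.684 3.932 1.751] [ 0.417 -0.219  0.094]
0.0425 19.950435261982786 [20.407  5.063 -5.507] [ 0.417 -0.219  0.094]
[-0.574  0.098 -0.137] 0.2963099080307364
15.675
```

View pics/w2.png

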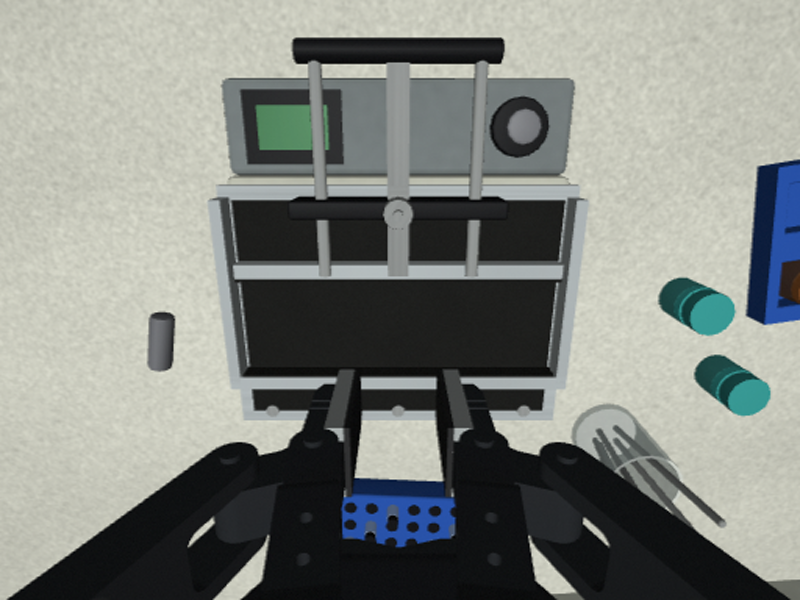

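View pics/b1.png

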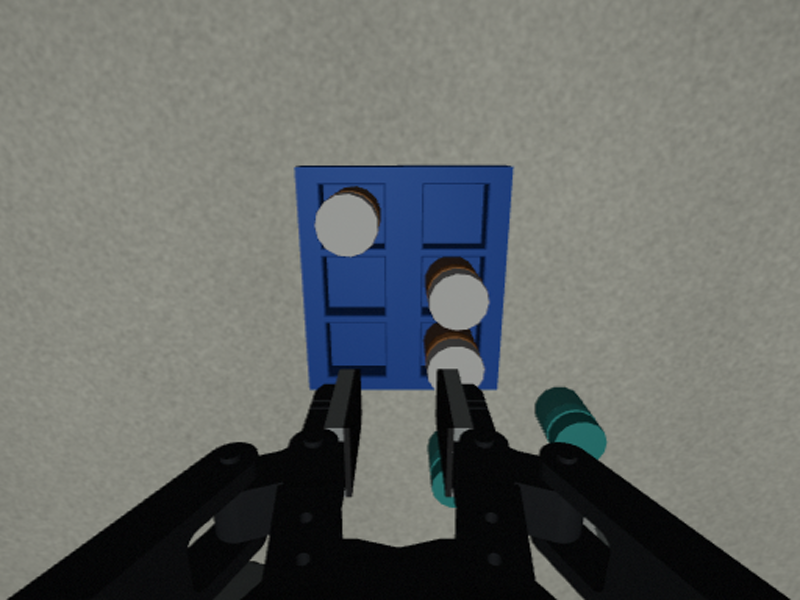

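The bar holds at its stop (handle at y≈50, bar at y≈270). The block view shows the three lid centres at (347,225), (458,302) and (455,371), with nothing knocked yet. I pick the first jar.

```bash
cat >> h.py <<'E'
YB=np.pi/2+.08
def say(t):
    s=sense(); print(t,"t%.1f"%s["time_s"],"gap%.3f ff%.1f"%(s["finger_gap"],s["finger_force"]),s["force"].round(2),s["ee_pos"].round(4),flush=True); return s
def pick(x,y,z=.028,yaw=YB):
    grip(.66); movep([x,y,z+.12],down(yaw)); movel([x,y,z+.04]); movel([x,y,z],v=.06); say("at jar")
    for g in (.46,.44,.43,.42,.41,.40,.39):
        grip(g); s=sense(); print(g,"%.3f %.1f"%(s["finger_gap"],s["finger_force"]))
        if s["finger_force"]>12: break
    movel([x,y,z+.03],v=.05); say("lifted"); movel([x,y,.25])
def place(sy,z=.1175,sx=.039,yaw=YS):
    movep(shk(sx,sy,.25),down(yaw)); movel(shk(sx,sy,.14)); say("above"); movel(shk(sx,sy,z),v=.03); say("down")
    grip(.55); grip(.63); say("released"); movel(shk(sx,sy,.25))
E
python3 - <<'E'
from h import *
c=pickle.load(open("b1.pkl","rb"));W=cloud(c)
J=[]
for u,v in ((458,302),(455,371),(347,225)):
    J.append(ray(c,u/1.5625,v/1.5625,.058)); print(W[int(v/1.5625),int(u/1.5625)],J[-1])
print(np.arctan2(-(J[0]-J[1])[0],(J[0]-J[1])[1]),np.linalg.norm(J[0]-J[1]),np.linalg.norm(J[0]-J[2]))
np.save("J.npy",J)
pick(*J[0][:2])
E
```

```text
[0.61163922 0.2016311  0.05789518] [0.61177324 0.20138844 0.058     ]
[0.5909125  0.22380542 0.19795678] [0.61551389 0.15378131 0.058     ]
[0.54054996 0.24394984 0.05807717] [0.54061623 0.24394236 0.058     ]
0.07841223082281212 0.047753865327114356 0.08291052695558332
at jar t17.9 gap0.660 ff0.0 [-0.34 -0.57 -0.35] [0.612  0.2014 0.0282]
0.46 0.462 0.1
0.44 0.442 7.4
0.43 0.436 25.6
lifted t19.4 gap0.439 ff25.6 [-0.26 -0.36 -0.85] [0.6116 0.2013 0.0579]
```

```bash
sed -i 's/(.46,.44,.43,.42,.41,.40,.39)/(.46,.445,.44,.437,.434,.431,.428)/; s/>12: break/>9: break/' h.py
python3 - <<'E'
from h import *
grip(.436); say("eased")
place(.07)
J=np.load("J.npy"); p=J[1]
t=np.array([.585,.2,.05]); d=.28
Rm=R.from_rotvec(down(YB)).as_matrix(); movep(t-Rm@np.array([.08-.3147*d,0.0,-.1426+.949*d])+[0,-.06,0.03],down(YB)); pause(.2)
c=snap("wrist"); save(c,"b2.png"); pickle.dump(c,open("b2.pkl","wb"))
say("")
E
```

```text
eased t21.1 gap0.438 ff22.1 [ 0.1  -0.36 -1.06] [0.6116 0.2013 0.2495]
above t23.2 gap0.438 ff22.1 [-0.35 -0.79  0.23] [ 0.6185 -0.1367  0.141 ]
down t24.1 gap0.435 ff22.0 [ 0.59 -0.15 -0.82] [ 0.618  -0.1367  0.1174]
released t24.6 gap0.629 ff0.0 [-0.84 -1.31  1.2 ] [ 0.618  -0.1367  0.1175]
 t27.1 gap0.627 ff0.0 [ 0.47 -0.4  -0.21] [0.5846 0.1474 0.2032]
```

View pics/b2.png

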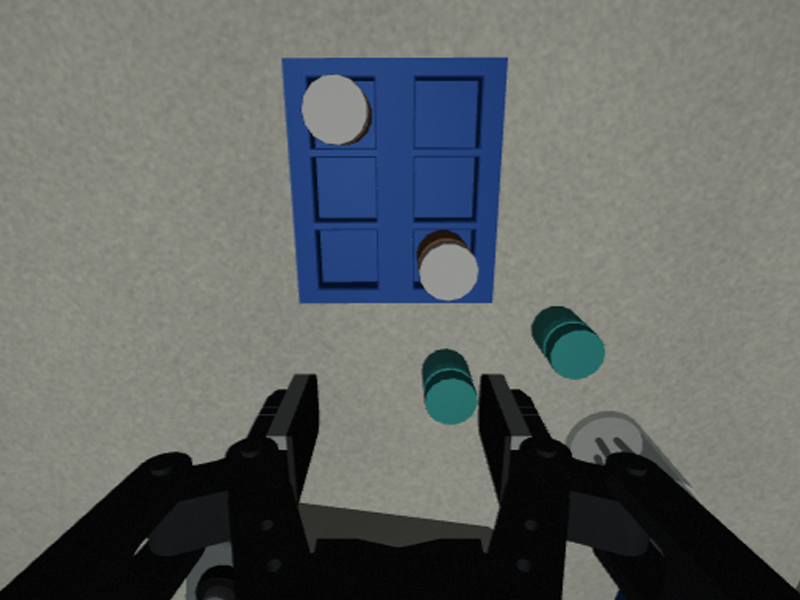

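Both remaining jars are still in their wells, with lids at (447,271) and (336,110). I continue with them.

Run:
```python
from h import *
c=pickle.load(open("b2.pkl","rb"))
A=ray(c,447/1.5625,271/1.5625,.058);B=ray(c,336/1.5625,110/1.5625,.058);J=np.load("J.npy");print(A,B,J[1],J[2])
pick(*((A+J[1])/2)[:2]); place(0.)
# view block then check
t=np.array([.575,.197,.05]); d=.30
Rm=R.from_rotvec(down(YB)).as_matrix(); movep(t-Rm@np.array([.08-.3147*d,0,-.1426+.949*d]),down(YB)); pause(.2)
c=snap("wrist"); W=cloud(c)
m=(abs(W[...,2]-.058)<.006)&(c["image"].min(-1)>110); m[:, :]&=(np.hypot(W[...,0]-J[2][0],W[...,1]-J[2][1])<.06)
print("lid",m.sum(),np.nanmean(W[m],0),J[2])
save(c,"b3.png")
if m.sum()>300 and np.hypot(*(np.nanmean(W[m],0)-J[2])[:2])<.004:
    pick(*J[2][:2]); place(-.07)
movep(shk(-.02,0,.28),down(np.pi+YS)); grip(.3); pause(.2)
c=snap("wrist"); save(c,"w3.png"); pickle.dump(c,open("w3.pkl","wb")); say("end")
```

```text
[0.61480319 0.15398907 0.058     ] [0.54119215 0.24344103 0.058     ] [0.61551389 0.15378131 0.058     ] [0.54061623 0.24394236 0.058     ]
at jar t29.1 gap0.663 ff0.0 [ 0.04 -0.08 -0.32] [0.6154 0.1539 0.0282]
0.46 0.460 0.5
0.445 0.448 0.7
0.44 0.446 7.4
0.437 0.440 12.6
lifted t30.9 gap0.440 ff12.8 [ 0.36  0.23 -1.22] [0.615  0.1538 0.0579]
above t34.5 gap0.434 ff12.8 [ 0.43 -0.34 -1.66] [ 0.6131 -0.2066  0.141 ]
down t35.4 gap0.438 ff12.8 [ 0.7  -0.57 -0.36] [ 0.6125 -0.2066  0.1174]
released t35.9 gap0.634 ff0.0 [ 0.81 -0.32  0.37] [ 0.6125 -0.2065  0.1176]
lid 1239 [0.53983159 0.24408637 0.05814393] [0.54061623 0.24394236 0.058     ]
at jar t40.8 gap0.658 ff0.0 [-0.05 -0.01  0.23] [0.5408 0.244  0.0282]
0.46 0.459 0.0
0.445 0.447 0.2
0.44 0.441 7.4
0.437 0.439 12.7
lifted t42.5 gap0.440 ff12.6 [ 0.53 -0.08 -0.75] [0.5405 0.2439 0.0579]
above t46.8 gap0.438 ff12.6 [ 0.21  0.55 -1.26] [ 0.6076 -0.2765  0.1411]
down t47.7 gap0.440 ff12.6 [-0.23 -0.83 -0.25] [ 0.6071 -0.2763  0.1175]
released t48.2 gap0.627 ff0.0 [0.55 0.29 0.14] [ 0.607  -0.2763  0.1175]
end t52.4 gap0.296 ff0.0 [ 0.91 -0.27 -0.25] [ 0.5537 -0.202   0.28  ]
```

View pics/w3.png

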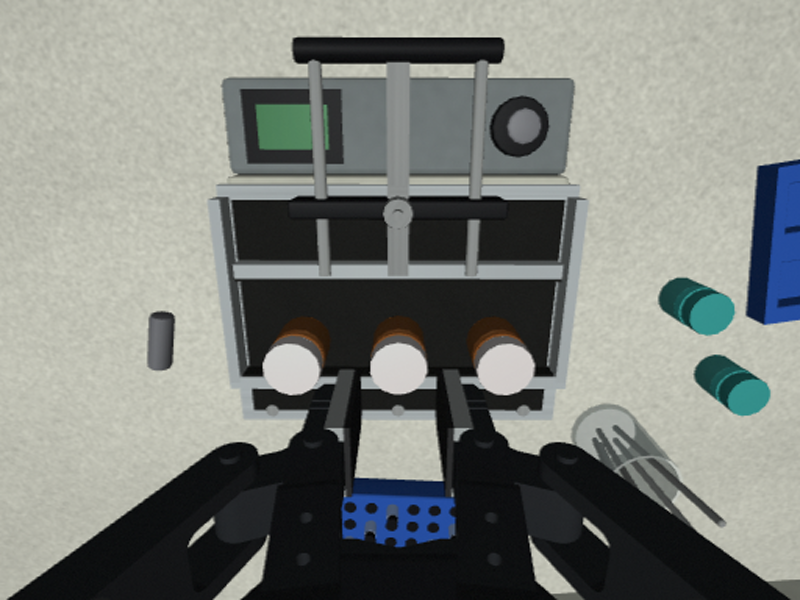

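All three jars stand upright in a row at the back rail, with lids at (291,369), (398,369) and (504,369). The bar is still held open and the bystanders have not moved. Next I ease the bar back.

Run:
```python
from h import *
c=pickle.load(open("w3.pkl","rb"))
for u in (291,398,504):
    p=ray(c,u/1.5625,369/1.5625,.147)[:2]-S; print("jar in shaker",(p@ex).round(4),(p@ey).round(4))
o=down(np.pi/2+YS)
movep(shk(-.155,-.027,.22),o); grip(.35); movel(shk(-.155,-.027,.125)); movel(shk(-.155,-.027,.094),v=.04); say("at")
grip(.10); say("gripped")
f0=None
for d in (.038,.036,.034,.031,.028,.024,.020,.016,.013,.011,.010,.009):
    movel(shk(-.115-d,-.027,.094),v=.02); pause(.15); s=sense(); print(d,(s["force"]@np.r_[ex,0]).round(2),s["force"].round(2),s["finger_gap"].round(3))
print(s["time_s"])
c=snap("top"); save(c,"t2.png",(280,150,400,260))
```

```text
jar in shaker 0.038 -0.0698
jar in shaker 0.038 -0.0001
jar in shaker 0.038 0.069
at t55.6 gap0.346 ff0.0 [ 0.88 -0.04  0.64] [ 0.4171 -0.2184  0.0941]
gripped t55.9 gap0.140 ff58.4 [5.41 1.89 2.61] [ 0.4177 -0.2185  0.0944]Traceback (most recent call last):
  File "<stdin>", line 10, in <module>
AttributeError: 'float' object has no attribute 'round'
```

Run:
```python
from h import *
for d in (.038,.036,.034,.031,.028,.024,.020,.016,.013,.011,.010,.009):
    movel(shk(-.115-d,-.027,.094),v=.02); pause(.15); s=sense(); e=s["ee_pos"][:2]-S; print(d,(-.115-e@ex).round(4),(s["force"]@np.r_[ex,0]).round(2),s["force"].round(2))
print(s["time_s"])
```

```text
0.038 0.0382 -0.72 [-0.69  0.35  6.76]
0.036 0.0375 -10.38 [-10.51  -1.22  12.46]
0.034 0.0319 15.06 [15.37  3.33 -4.05]
0.031 0.0293 11.98 [12.28  3.33 -1.89]
0.028 0.0266 9.5 [ 9.72  2.42 -0.1 ]
0.024 0.023 7.32 [7.53 2.46 2.73]
0.02 0.0191 7.21 [7.37 1.71 2.94]
0.016 0.0151 5.69 [5.89 2.36 3.03]
0.013 0.0121 5.98 [6.08 0.96 3.8 ]
0.011 0.0101 5.31 [5.47 1.89 3.91]
0.01 0.0091 5.59 [5.67 0.8  4.23]
0.009 0.0082 4.5 [4.67 2.08 3.63]
61.5833
```

Run:
```python
from h import *
for d in np.arange(.0085,.003,-.0005):
    movel(shk(-.115-d,-.027,.094),v=.01); pause(.25); f=np.mean([sense()["force"]@np.r_[ex,0] for _ in range(5)]); e=sense()["ee_pos"][:2]-S; print(d.round(4),(-.115-e@ex).round(4),f.round(2))
    if f<2.5: break
c=snap("top"); save(c,"t2.png",(280,150,400,260)); say("")
```

```text
0.0085 0.0079 4.83
0.008 0.0074 4.58
0.0075 0.0069 3.74
0.007 0.0064 4.89
0.0065 0.006 3.4
0.006 0.0055 3.8
0.0055 0.0055 1.33
 t65.1 gap0.144 ff59.9 [0.22 1.74 8.12] [ 0.4514 -0.2212  0.0944]
```

View pics/t2.png

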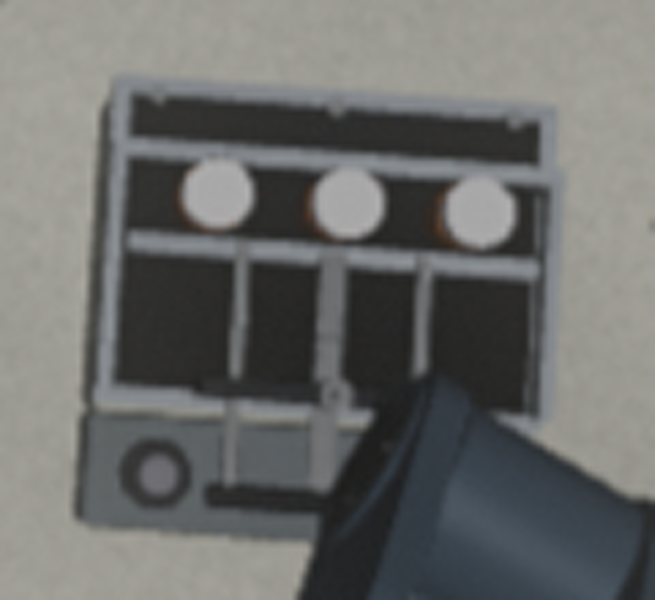

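The bar now touches the row (force fell from about 4 N to 1.3 N), with all three jars upright at the rail. I release it and press the button.

Run:
```python
from h import *
c=pickle.load(open("w3.pkl","rb"));W=cloud(c)
bx=[int(523/1.5625),int(126/1.5625)]; b=W[bx[1]-3:bx[1]+4,bx[0]-3:bx[0]+4].reshape(-1,3); print("btn",np.median(b,0), "model",shk(-.113,.085,0))
for u in (496,500,544,548): print("ring",W[bx[1],int(u/1.5625)].round(3))
zb=np.median(b,0)[2]
p=sense()["ee_pos"]
grip(.2); grip(.33); pause(.3); say("released"); movel([p[0],p[1],.22])
o=down(np.pi/2+YS); P=shk(-.113,.087,.2)
movep(P,o); grip(0); P[2]=zb+.012; movel(P); say("over button")
for k in range(16):
    P[2]=zb+.004-k*.001; movel(P,v=.02); s=sense(); print((P[2]-zb).round(4),(s["ee_pos"][2]-zb).round(4),s["force"].round(1))
    if s["force"][2]>9: break
pause(.4); say("pressed")
```

```text
btn [ 0.46711933 -0.11174896  0.0869998 ] model [ 0.46756685 -0.10995337  0.        ]
ring [ 0.466 -0.128  0.078]
ring [ 0.466 -0.125  0.078]
ring [ 0.468 -0.094  0.076]
ring [ 0.468 -0.091  0.074]
released t65.9 gap0.330 ff0.0 [ 0.67  0.92 -0.1 ] [ 0.4514 -0.221   0.094 ]
over button t68.7 gap0.001 ff0.0 [0.34 0.18 0.21] [ 0.4682 -0.1081  0.0997]
0.004 0.004 [-0.4 -0.1 -0.5]
0.003 0.003 [-0.9 -1.1  0.4]
0.002 0.002 [0.1 0.8 0.2]
0.001 0.0009 [ 0.6  0.7 -0.5]
0.0 0.0001 [0.7 0.4 1.4]
-0.001 -0.0009 [ 0.6 -0.2  2.8]
-0.002 -0.0019 [0.8 0.1 2.2]
-0.003 -0.003 [ 0.4 -0.   2.7]
-0.004 -0.004 [ 0.4 -0.1  4.1]
-0.005 -0.005 [1.1 0.7 4.2]
-0.006 -0.0059 [ 0.2 -0.7  3.8]
-0.007 -0.0062 [-4.   1.4 18.1]
pressed t72.4 gap0.005 ff9.0 [-3.52  1.32 17.89] [ 0.4679 -0.108   0.0808]
```

The button is at its bottom stop. I retract and check before handing in.

Run:
```python
from h import *
p=sense()["ee_pos"]; movel([p[0],p[1],.25]); movep(shk(-.02,0,.32),down(np.pi+YS)); pause(.3)
c=snap("wrist"); save(c,"w4.png"); say("")
for u in (0,):
    W=cloud(c); m=(abs(W[...,2]-.147)<.004)&(c["image"].min(-1)>120); print(m.sum())
    n,l,st,ce=cv2.connectedComponentsWithStats(m.astype(np.uint8))
    for i in range(1,n):
        if st[i,4]>200: q=np.nanmean(W[l==i],0); print(q, (q[:2]-S)@ex,(q[:2]-S)@ey)
```

```text
t75.5 gap0.002 ff0.0 [-0.99  0.3  -0.34] [ 0.5536 -0.2019  0.32  ]
2284
[ 0.60852836 -0.27657089  0.14699741] 0.04051591783262798 -0.07012707243927487
[ 0.613586   -0.20685482  0.1470166 ] 0.04012583271295209 -0.00022887700817784582
[ 0.61954765 -0.13718883  0.14696098] 0.04064092269247658 0.06968983504280878
```

View pics/w4.png

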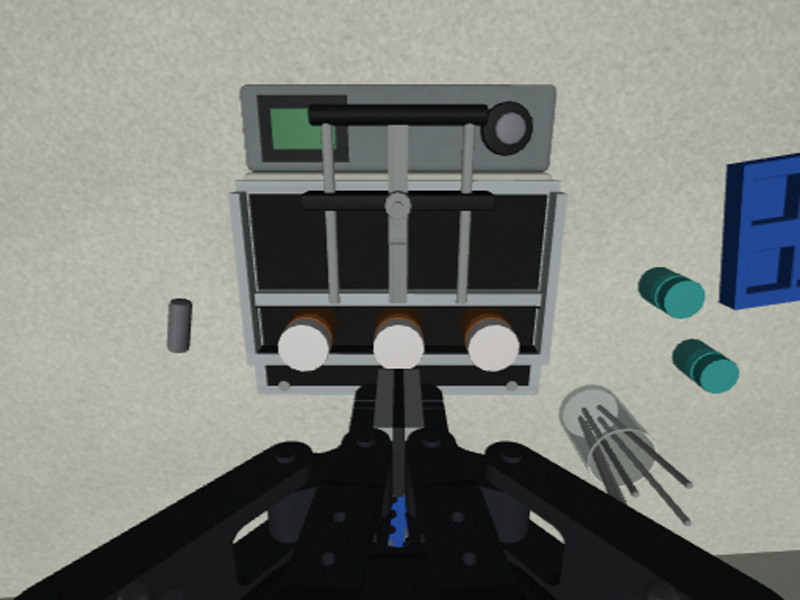

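The jars stand at x≈0.0405 in the shaker frame, which is the tray line, and the bar rests on the row. The button is up again and the bystanders have not moved.

```bash
python3 -c "
from rig import *
print(sign_off())"
```

```text
the job is handed in; nothing more can be done
None
```

The job is handed in at about 76 s: all three jars stand upright in a row along the back rail with the bar resting on them, the start button was pressed to its bottom stop, and the other things on the bench were left where they were.

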